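# Shut the red gas valve under the sliding cover

## Robot

A 6-joint arm with a two-finger parallel gripper is mounted at the origin on the work surface. World frame = base frame: x ahead of the robot, y to its left, z up, the work surface at z = 0. Lengths are in m, angles in rad, forces in N, time in s.
With the tool pointing down it reaches from about 0.35 to 0.975 m from the base axis. Payload 7.1 kg.
Tool frame: the origin (TCP) lies midway between the tips of the shut fingers; the grasp point (between the pads) lies 19 mm behind it; z points along the fingers, y is the line along which they close (so a half turn about z gives the same grasp; the last joint's range is limited). The gripper opens to 88 mm and grips with 3 to 60 N. Pads are 20 mm wide; open, the fingers measure 115 mm over their backs; the gripper's body (75 mm by 178 mm) begins 61 mm behind the grasp point.
Start: joints at [-1.207, 0.423, 1.63, -0, 1.089, -0.019], TCP at [0.233, -0.58, 0.223] pointing down, gripper open.
Joint ranges: [-3, 3], [-0.9, 2.11], [0.09, 2.58], [-1.31, 4.45], [0.11, 2.69], [-2.54, 2.54]. Speed limits (rad/s): [2.39, 2.39, 3.01, 3.14, 3.14, 3.14].

## Interface

Orientations are given as a unit quaternion [w, x, y, z].
In Python, from station import move_pose, movel, movej, command_gripper, wait, inverse_kinematics, read_camera, camera_info, MotionError, job_done, get_time, get_joint_pos, get_qvel, get_effort, get_tcp_pos, get_ee_rot, get_ft_force, get_ft_torque, get_grip_width, get_finger_force gives the robot as it stands. Calls block until the motion is done:
- move_pose(position, orientation): joint-space move of the TCP to a pose.
- movel(position, frame=None, v=0.15, until_force=None): straight line of the TCP; frame=None keeps the orientation; v is the mean speed in m/s. With until_force (N) it stops when the force on the tool has changed by that much, and returns True; else False.
- movej(angles): joint-space move.
- command_gripper(opening): opening from 0.0 (shut) to 1.0 (fully open); the grip force is fixed at half the most; returns when the fingers have stopped.
- wait(seconds).
- inverse_kinematics(position, orientation): joint angles nearest the present ones, or None.
- read_camera(name): name is "scene" or "side" or "wrist"; returns the picture (480x640x3 uint8, red, green, blue); there is no depth.
- camera_info(name): a dict with "intrinsics" (3x3 intrinsics, pixels), "T" (4x4, takes a point from camera to world coordinates); the wrist camera has in their place "tool_from_camera" (4x4, takes a point from camera to tool coordinates, whose origin is the TCP and whose axes are the flange's). Camera axes: x right, y up, looking along -z (the intrinsics and any distortion apply to the point x, -y, -z); pixel columns grow to the right and rows downward; lengths in m; the calibration is good to about 2 mm. A picture is of the moment at which its call begins: read the wrist's pose just before it. camera_info takes no time and is no camera call.
A pose or a line that the arm cannot do raises MotionError and nothing moves.
- job_done(): hands the job in; it is judged then, once.
Readings, each from a call of its own:
- get_time(): time.
- get_joint_pos(): joint angles.
- get_qvel(): joint speeds.
- get_effort(): joint torques, N m.
- get_tcp_pos(): TCP position.
- get_ee_rot(): TCP orientation.
- get_ft_force(): force on the tool from outside, world axes, zero at the start.
- get_ft_torque(): the same for the moment, N m.
- get_grip_width(): opening from 0.0 (shut) to 1.0 (fully open).
- get_finger_force(): force on a finger pad.
Only numpy, scipy, OpenCV 4.12 (cv2) and the standard library are available. Lean on these libraries where they do the work, as an engineer would, in place of code of your own. Each camera call takes 0.05 s, during which the arm holds its last target. There are 200 camera calls.

## Task

On the clinic desk, slide the grey cover of the white gas valve box all the way along its channel, onto the closed half of the box, to reveal the two valve handles; push it, do not lift it. Then push the handle with the red sleeve fully shut, round to its stop, so that it lies across its pipe. Leave the cover aside, and do not move the blue handle or the other things on the desk; nothing needs to be grasped.

Things in the scene. Friction and masses are not known exactly. Their poses are not given: they have to be found in the camera images.
- box: White fixed valve box lying on the desk, 188 (its x) by 480 (its y) by 97 mm high. Origin at the centre of its underside, z up; its yaw varies by up to 0.25 rad. The half towards -y is closed, its top at 89 mm height; the half towards +y is the open-topped valve bay. Two copper pipe tails reach 155 mm out in +x.
- bay (a point): Centre of the floor of the valve bay, at box y = 116 mm. The bay is 160 mm (box x -80 to 80) by 232 mm (box y 0 to 232), its floor at 12 mm height. Two copper pipes run through it along the box's x at box y 55 and 155 mm, tops at 50 mm, with brass valve bodies up to 60 mm high under the handles' hubs.
- channel (a point): Middle of the cover's channel, which runs along y over the whole box: its floor (this point) is at 89 mm height, its aluminium side lips rise to 97 mm, and end stops close it at box y = -232 and 232 mm.
- cover_middle (a point): Centre of the top face (95 mm height) of the loose grey cover, a plate 171 (x) by 230 (y) by 6 mm, 0.4 kg, lying in the channel with 2 mm play at each side, axes as the box's. At the start it covers the bay (this point at box y 97 to 115 mm); it slides along the box's -y to the end stop (this point at box y -117 mm). A push of 2 to 5 N slides it.
- cover_rib (a point): Middle of the top of the black rib across the cover: 90 mm along x, 12 mm thick along y, standing 18 mm above the plate (top at 113 mm height), 60 mm to the +y side of the cover's centre. Its +y face is a good place to push.
- red_handle (a joint): Angle of the handle with the red sleeve, to be shut: 0 = open, pointing along the box's -x, along its pipe; 1.571 = shut, at its stop, pointing along the box's +y, across its pipe. It grows clockwise seen from above, starts at 0 to 0.3, stays where it is left, and has friction of about 0.12 N m (3 N at 40 mm from its axis).
- red_hub (a point): Point on the red handle's vertical turning axis, at mid-height of the handle (67 mm above the desk). The steel hub has a radius of 12 mm and its top is at 75 mm. The axis lies at box x = 20 mm and at box y = 55 or 155 mm; the blue valve has the other place.
- red_tip (a point): End of the red handle, 60 mm from its axis, at mid-height (67 mm). The red sleeve is 14 mm wide, 14 mm high (60 to 74 mm above the desk) and reaches from 20 to 60 mm from the axis.
- blue_hub (a point): The same point of the other valve, whose handle has a blue sleeve. Same shape, sizes, start range and turning sense. To be left alone.
- blue_tip (a point): End of the blue handle, 60 mm from its axis.
- sanitizer: Loose clear bottle with blue cap, 60 mm wide, 150 mm high, to the right of the box; origin at the centre of its underside.
- jar: Loose amber jar, 54 mm wide, 75 mm high, in front (robot side) of the box's closed half; origin at the centre of its underside.
- screwdriver: Loose yellow screwdriver, 200 mm long, lying in front (robot side) of the valve bay, under 35 mm high; origin under its middle, its x along its length.
- mug: Loose white mug, 76 mm wide and 90 mm high, behind the box's closed half; origin at the centre of its underside.
- glove_carton: Loose carton 120 by 230 by 80 mm at the left of the desk; origin at the centre of its underside.
- sharps_bin: Loose yellow round bin with red lid, 140 mm wide, 166 mm high, at the right of the desk; origin at the centre of its underside.
- steel_tray: Loose open steel tray 140 by 220 by 40 mm at the left of the desk; origin at the centre of its underside.
- cover: The same cover; origin at the centre of its underside (89 mm height).

How it is judged:
On the way, in this order (a step that is already met when the one before it is completed fails the run):
1. the cover has been slid fully aside onto the closed half (y of cover_middle in the frame of box below -0.1 m), for 0.1 s.
2. the red handle has been pushed shut (value of joint red_handle above 1.45 rad), for 0.1 s.
At the end, for the whole second after the job is handed in: The cover lies flat and still in its channel on the closed half, its centre within 17 mm of the end stop position (box y below -100 mm); the red handle is within 0.12 rad of fully shut; the blue handle's end is within 12 mm and the other things within 30 mm of where they started (y of cover_middle in the frame of box below -0.1 m and linear speed of cover below 0.01 m/s and height (world z) of cover_middle between 0.092 and 0.098 m and angle between cover_middle's own z axis and vertical below 0.03 rad and value of joint red_handle above 1.45 rad and distance of blue_tip from where it was at the start of the episode below 0.012 m and distance of each of sanitizer, jar, screwdriver, mug, glove_carton, sharps_bin, steel_tray from where it was at the start of the episode below 0.03 m); the robot touches nothing.
It fails at once if the cover is lifted (more than 10 mm) or tipped instead of slid (height (world z) of cover_middle above 0.105 m or angle between cover_middle's own z axis and vertical above 0.1 rad).
It fails at once if the blue handle is moved by more than 12 mm at its end (distance of blue_tip from where it was at the start of the episode above 0.012 m).
It fails at once if another thing on the desk is moved by more than 30 mm, lifted or knocked over (distance of any of sanitizer, jar, screwdriver, mug, glove_carton, sharps_bin, steel_tray from where it was at the start of the episode above 0.03 m or angle between any of sanitizer, jar, mug, glove_carton, sharps_bin, steel_tray's own z axis and vertical above 0.5 rad).
It also fails if it takes over 48 s, if anything falls off the work surface, if the arm or the gripper's body presses on something with over 40 N, if the wrist force passes 120 N, or if a joint passes its speed limit or range.

## Working session

There is one attempt and no reset: what is moved stays moved. The work goes in short steps, each a Python script; the robot and the scene stay as the last script left them, time stands still between calls to the robot, and variables do not carry over. Pictures are saved under pics/ and viewed, at most 10 in all, crops included, and the job is handed in when it is done.

```bash
mkdir -p pics; ls; python3 - <<'E'
from station import *
import cv2,numpy as np
for n in ("scene","side"):
    im=read_camera(n); cv2.imwrite(f"pics/{n}0.png",im[:,:,::-1]); i=camera_info(n); print(n,{k:np.round(v,4).tolist() if not isinstance(v,str) else v for k,v in i.items()})
print({k:np.round(v,4).tolist() for k,v in camera_info("wrist").items()}, get_time(), get_ee_rot(),get_tcp_pos())
E
```

```text
pics
scene {'intrinsics': [[611.8141, 0.0, 322.225], [0.0, 611.8141, 242.5289], [0.0, 0.0, 1.0]], 'T': [[-0.7059, -0.3971, 0.5865, 1.5477], [0.7083, -0.3917, 0.5873, 0.9655], [-0.0035, 0.83, 0.5577, 1.0137], [0.0, 0.0, 0.0, 1.0]]}
side {'intrinsics': [[581.6905, 0.0, 320.0376], [0.0, 581.6905, 246.892], [0.0, 0.0, 1.0]], 'T': [[-0.9951, 0.0754, -0.0633, 0.4291], [-0.0974, -0.6599, 0.7451, 1.2558], [0.0144, 0.7476, 0.664, 1.2479], [0.0, 0.0, 0.0, 1.0]]}
{'intrinsics': [[420.0359, 0.0, 312.9132], [0.0, 420.0359, 234.465], [0.0, 0.0, 1.0]], 'tool_from_camera': [[-0.0008, 0.9613, 0.2755, 0.0753], [1.0, 0.0007, 0.0006, -0.0011], [0.0004, 0.2755, -0.9613, -0.1619], [0.0, 0.0, 0.0, 1.0]]} 0.1 [-6.52294569e-04  9.81741744e-01  1.90217537e-01 -1.06054553e-04] [ 0.23330247 -0.57930014  0.22200319]
```

View pics/scene0.png

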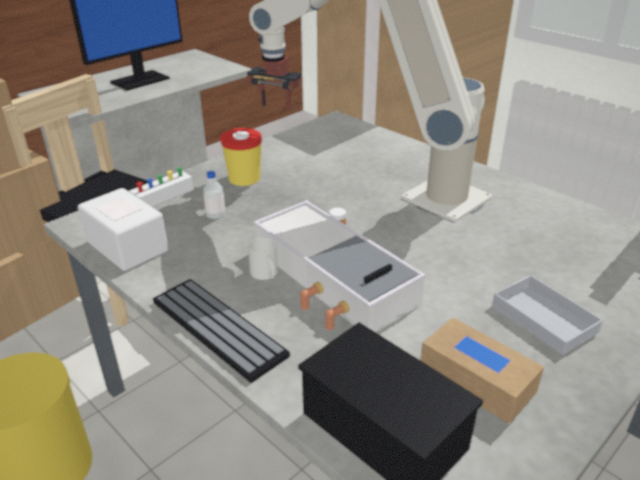

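View pics/side0.png

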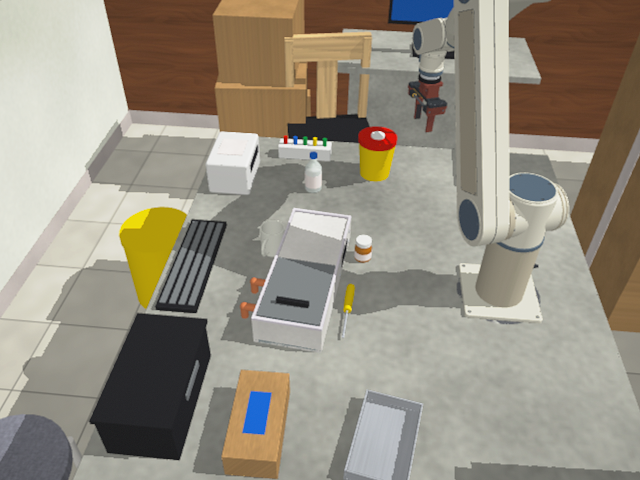

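```bash
cat > h.py <<'E'
from station import *
import numpy as np, cv2
from scipy.optimize import least_squares
from scipy.spatial.transform import Rotation as R
def cam(n):
    i=camera_info(n)
    if n=="wrist":
        q=get_ee_rot(); T=np.eye(4); T[:3,:3]=R.from_quat([*q[1:],q[0]]).as_matrix(); T[:3,3]=get_tcp_pos()
        return i["intrinsics"],T@i["tool_from_camera"]
    return i["intrinsics"],i["T"]
def proj(c,P):
    K,T=c; p=(np.asarray(P)-T[:3,3])@T[:3,:3]; p=p*[1,-1,-1]; u=p@K.T; return u[:,:2]/u[:,2:]
def ray(c,uv,z):
    K,T=c; d=np.linalg.inv(K)@[uv[0],uv[1],1]; d=T[:3,:3]@(d*[1,-1,-1]); o=T[:3,3]; return o+d*(z-o[2])/d[2]
def quat(yaw): # tool down, tool x at yaw (world)
    return np.array([0,np.cos(yaw/2),np.sin(yaw/2),0])
def b2w(pose,P):
    P=np.atleast_2d(np.asarray(P,float)); x,y,t=pose; c,s=np.cos(t),np.sin(t)
    return np.c_[x+c*P[:,0]-s*P[:,1],y+s*P[:,0]+c*P[:,1],P[:,2]]
E
python3 - <<'E'
from h import *
B=[[94,-240,97],[-94,-240,97],[-94,240,97],[94,240,97]]
sc=cam("scene"); sd=cam("side")
obs=[(sc,[256,216],B[0]),(sc,[305,203],B[1]),(sc,[422,273],B[2]),(sd,[291,209],B[0]),(sd,[352,213],B[1])]
f=lambda p:np.concatenate([proj(c,b2w(p,np.array(b)/1e3))[0]-uv for c,uv,b in obs])
s=least_squares(f,[.6,0,0],loss="soft_l1"); p=s.x; print(p,np.round(s.fun,1))
print("rib",ray(sc,[378,273],.113),ray(sd,[292,302],.113))
q=quat(p[2]); t=b2w(p,[0,.05,.36])[0]
for d in (0,-.06):
    j=inverse_kinematics(b2w(p,[d,.05,.36])[0],q); print(j)
move_pose(t,q); 
im=read_camera("wrist"); cv2.imwrite("pics/w0.png",im[:,:,::-1]); print(get_time(),get_tcp_pos())
np.savez("w0.npz",K=cam("wrist")[0],T=cam("wrist")[1])
E
```

```text
[ 0.57316306  0.02730259 -0.10600241] [-3.2  4.1  0.1 -3.9  0.7  0.3  3.1 -2.4 -0.5  1.5]
rib [0.59939346 0.20930741 0.113     ] [0.58977087 0.20979798 0.113     ]
[ 1.11979357e-01  2.34461385e-01  1.57613315e+00 -4.44089210e-16
  1.33099812e+00  1.78877810e+00]
[ 1.36689518e-01  1.37315566e-01  1.69571503e+00 -4.44089210e-16
  1.30856206e+00  1.81348826e+00]
2.8167 [0.57850137 0.0763683  0.35981147]
```

View pics/w0.png

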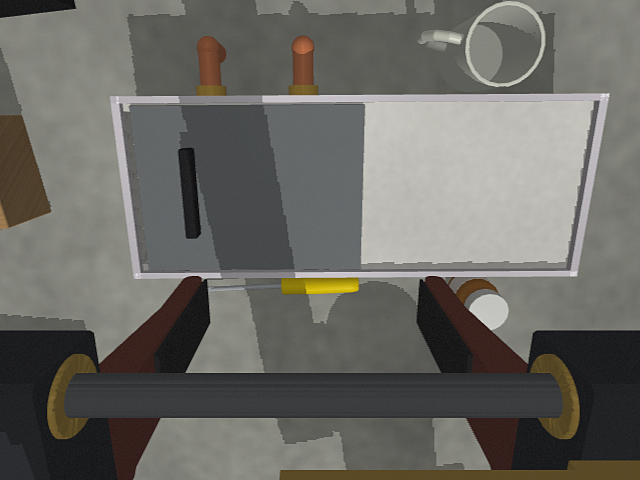

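The wrist view shows the box rim corners at (112,98), (608,95), (577,275) and (136,276). The rib top runs from about (187,149) to (194,238), and the cover's -y edge is at column 362. I'll fit the box pose from these and measure the rib.

```bash
python3 - <<'E'
from h import *
w=np.load("w0.npz"); w=(w["K"],w["T"]); sc=cam("scene"); sd=cam("side")
B=np.array([[94,240],[94,-240],[-94,-240],[-94,240]])/1e3
uv=np.array([[112,98],[608,95],[577,275],[136,276]])
f=lambda p:(proj(w,b2w(p[:3],np.c_[B,np.full(4,p[3])]))-uv).ravel()
s=least_squares(f,[.57,.03,-.1,.097]); p=s.x; print("pose",p,np.round(s.fun,1))
obs=[(sc,[256,216],B[1]),(sc,[305,203],B[2]),(sc,[422,273],B[3]),(sd,[291,209],B[1]),(sd,[352,213],B[2])]
print([np.round(proj(c,b2w(p[:3],[*b,.097]))[0]-u,1).tolist() for c,u,b in obs])
def tobox(P): d=P[:2]-p[:2]; c,s_=np.cos(p[2]),np.sin(p[2]); return [c*d[0]+s_*d[1],-s_*d[0]+c*d[1]]
print("cover -y edge",tobox(ray(w,[362.5,188],.095)),"rib",tobox(ray(w,[186,149],.113)),tobox(ray(w,[191,238],.113)))
for c,u in((sc,[378,272]),(sd,[292,301])): print("rib",tobox(ray(c,u,.113)))
# rib height by triangulating wrist/scene/side
g=lambda P:np.concatenate([proj(c,[P])[0]-u for c,u in((sc,[378,272]),(sd,[292,301]),(w,[189.5,193]))])
r=least_squares(g,[.59,.21,.11]); print(r.x,tobox(r.x),np.round(r.fun,1))
np.save("pose.npy",p[:3])
E
```

```text
pose [ 0.57162477  0.03158279 -0.10236179  0.09350348] [ 0.7 -1.1  0.3 -0.9 -1.2  0.6  0.2  1.7]
[[-2.0, 4.6], [1.2, -3.5], [2.6, 0.5], [3.1, -1.6], [-0.3, 2.3]]
cover -y edge [np.float64(0.0038629932302786697), np.float64(-0.004492552021261197)] rib [np.float64(0.04547577920135572), np.float64(0.16748401422793657)] [np.float64(-0.04329880745550414), np.float64(0.17028712198049434)]
rib [np.float64(0.006624452911915206), np.float64(0.17664662571702958)]
rib [np.float64(0.0006857547229941162), np.float64(0.17562017979932557)]
[0.59058957 0.20042319 0.10650977] [np.float64(0.0016128893241208093), np.float64(0.1698945099613898)] [-0.5  0.1  0.2  0.1 -0.1  0.1]
```

```bash
python3 - <<'E'
from h import *
p=np.load("pose.npy"); q=quat(p[2])
P=lambda x,y,z:b2w(p,[x,y,z])[0]
command_gripper(0.0)
move_pose(P(0,.212,.18),q)
print("down hit",movel(P(0,.212,.103),v=.1,until_force=6),get_tcp_pos())
f0=get_ft_force()
print("push",movel(P(0,-.055,.103),v=.09,until_force=18),get_tcp_pos(),get_ft_force()-f0)
d=get_tcp_pos()[:2]-p[:2]; c,s=np.cos(p[2]),np.sin(p[2]); print("box",c*d[0]+s*d[1],-s*d[0]+c*d[1])
movel(P(0,.0,.103),v=.15)
movel(P(0,.0,.25),v=.2); move_pose(P(-.03,.1,.30),q)
c=cam("wrist"); im=read_camera("wrist"); cv2.imwrite("pics/w1.png",im[:,:,::-1]); np.savez("w1.npz",K=c[0],T=c[1]); print(get_time())
E
```

```text
down hit False [0.59379488 0.24264518 0.10357313]
push True [ 0.56719777 -0.00961721  0.10289831] [0.60692385 4.32480569 2.59562769]
box -0.00019389016463630844 -0.04143670440130472
10.45
```

View pics/w1.png

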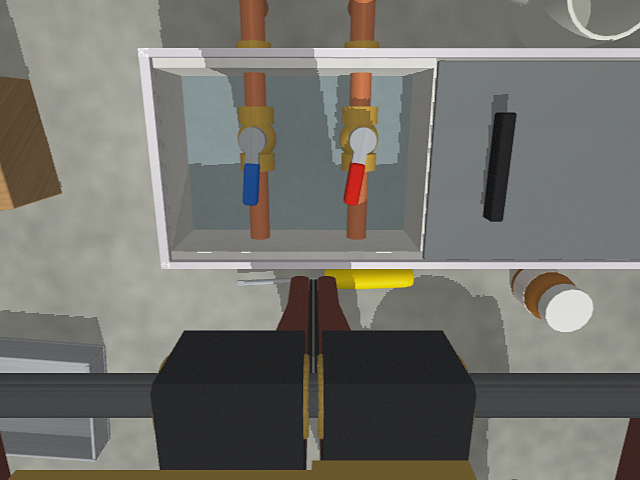

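The cover now lies on the closed half. The red valve is the near one, with its hub at (363,140) and tip at (352,204). The blue hub is at (252,139). I'll check these positions before pushing.

```bash
python3 - <<'E'
from h import *
p=np.load("pose.npy"); w=np.load("w1.npz"); w=(w["K"],w["T"]); sd=cam("side")
c,s=np.cos(p[2]),np.sin(p[2])
def tb(P): d=np.array(P)[:2]-p[:2]; return np.round([c*d[0]+s*d[1],-s*d[0]+c*d[1]],4)
print("hub",tb(ray(w,[363,140],.075)),"redtip",tb(ray(w,[352,204],.074)),"bluehub",tb(ray(w,[252,139],.075)),"bluetip",tb(ray(w,[250,205],.074)))
print("cover edge",tb(ray(w,[432,160],.095)),"rib",tb(ray(w,[500,167],.113)))
for b in([.094,.24,.097],[-.094,.24,.097]): print(proj(w,b2w(p,b))[0])
E
```

```text
hub [0.0214 0.0563] redtip [-0.0374  0.0645] bluehub [0.0222 0.1559] bluetip [-0.0384  0.1603]
cover edge [ 0.0058 -0.0014] rib [ 0.002  -0.0528]
[139.30120618  48.49383194]
[162.47302926 269.21230547]
```

```bash
python3 - <<'E'
from h import *
p=np.load("pose.npy"); q=quat(p[2]); hub=np.array([.021,.056]); r=.042; Z=.065
P=lambda xy,z:b2w(p,[*xy,z])[0]
def F(a,gap=0.):
    u=np.array([-np.cos(a),np.sin(a)]); n=np.array([np.sin(a),np.cos(a)])
    return hub+r*u-n*(.007+.010*abs(n[0])+.011*abs(n[1])+gap)
a0=.14; s=F(a0,.009); print(s)
move_pose(P(s,.16),q)
print("down",movel(P(s,Z),v=.1,until_force=6),get_tcp_pos())
for a in np.linspace(.2,1.4,7):
    h=movel(P(F(a),Z),v=.08,until_force=25); print(round(a,2),h,np.round(get_ft_force(),1))
    if h: break
e=F(1.571,-.012); print("end",movel(P(e,Z),v=.04,until_force=12),np.round(get_ft_force(),1))
d=get_tcp_pos()[:2]-p[:2]; c,s_=np.cos(p[2]),np.sin(p[2]); print(c*d[0]+s_*d[1],-s_*d[0]+c*d[1],F(1.571))
b=F(1.571,.012); movel(P(b,Z),v=.1); movel(P(b,.2),v=.2); move_pose(P([-.03,.1],.30),q)
c=cam("wrist"); im=read_camera("wrist"); cv2.imwrite("pics/w2.png",im[:,:,::-1]); print(get_time())
cv2.imwrite("pics/side2.png",read_camera("side")[:,:,::-1])
E
```

```text
[-0.02453644  0.03384977]
down False [0.55118978 0.06782363 0.06556429]
0.2 False [ 0.3 -0.   0.5]
0.4 False [-0.2  0.9  0.1]
0.6 False [-1.  -1.4 -0.3]
0.8 False [ 0.   0.4 -1. ]
1.0 False [-1.2  0.8  0.1]
1.2 False [-0.7  0.5  0.5]
1.4 False [-0.4  0.6  0.7]
end True [-0.3 -0.3  1. ]
0.0032439356036313236 0.09574738054533637 [0.00400631 0.09800346]
16.1083
```

View pics/w2.png

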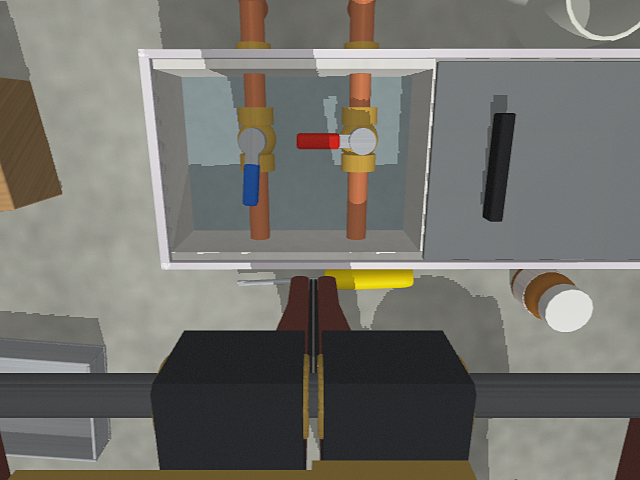

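View pics/side2.png

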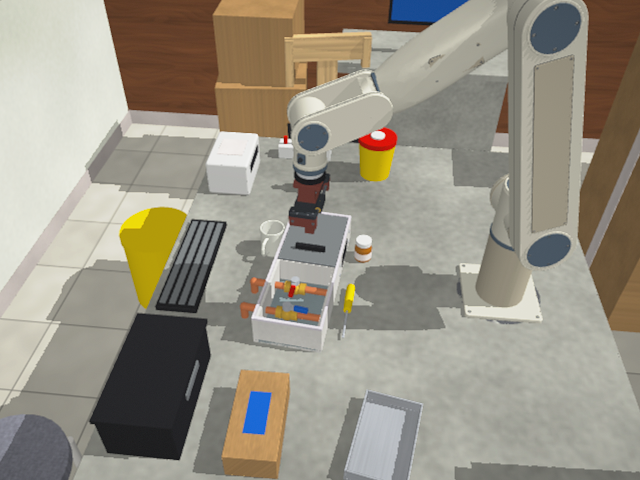

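The wrist view shows the red handle lying level from its hub (362,140) to its tip (297,141), so it is across its pipe. It reached its stop at 12 N. The blue tip is still at (250,205) and the rib hasn't moved since the slide. In the side view the other things are where they were.

```bash
python3 -c "
from station import *
print(job_done(),get_time())"
```

```text
the job is handed in; nothing more can be done
the job is handed in; nothing more can be done
```

I slid the cover onto the closed half, pushed the red handle to its stop across its pipe and handed the job in. The final pictures showed the blue handle and the other things where they were; the judge's verdict wasn't returned.

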